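Close and latch the desktop thread tray

ROBOT

A 6-joint arm with a two-finger parallel gripper is mounted at the origin on the work surface; the furniture and walls round the work are solid. World frame = base frame: x ahead of the robot, y to its left, z up, the work surface at z = 0. Lengths are in m, angles in rad, forces in N, time in s.
With the tool pointing down it reaches from about 0.35 to 0.925 m from the base axis. Payload 6.4 kg.
Tool frame: the origin (TCP) lies midway between the tips of the shut fingers; the grasp point (between the pads) lies robot.grip_depth behind it (robot.grip_depth is the distance from the TCP to the grasp point, in m); z points along the fingers, y is the direction in which the jaws open and shut (so a half turn about z gives the same grasp; the last joint's range is limited). The gripper opens to 85 mm and grips with 20 to 120 N. Pads are 22 mm wide; open, the fingers measure 114 mm over their backs; the gripper's body (76 mm by 85 mm) begins 54 mm behind the grasp point. The pads swing forward as they close: fully open they stand 13 mm farther back than shut.
Start: joints at [-1.29, 0.245, 1.558, -0, 1.339, -0.174], TCP at [0.286, -0.584, 0.231] pointing down, gripper open.
Joint ranges: [-3.13, 3.13], [-1.02, 2.26], [0.13, 2.54], [-0.95, 4.09], [0.21, 2.88], [-2.74, 2.74]. Speed limits (rad/s): [2.57, 2.57, 3.14, 3.14, 3.14, 3.14].

INTERFACE

Orientations are given as a rotation vector (axis times angle).
In Python, from bench import robot, viewer gives the robot as it stands.
- The arm moves only by the tool play_rows, never from a script. Its argument "steps" is a list that holds one entry, the list of rows, each a list of 7 numbers: the closure, from -1 (fully open) to 1 (shut), then the shift along the tool's x, y, z each as a share of 100 mm, from -1 to 1, then the turn, a rotation vector about the tool's x, y, z each as a share of 90 degrees, from -1 to 1. In form: [[[gripper, tx, ty, tz, rx, ry, rz], ...]]. A call has 1 to 20 rows; each row is the pose to reach, as a shift and turn from the pose measured when the call began, along the tool's axes at that moment; what a row does not reach only later rows make up. A row lasts 1/10 s, in which the tool goes at most 50 mm and 8.59 degrees, less where a joint would pass 70% of its speed; a pose out of reach is approached as far as the arm can. A call with a number of a shift or a turn outside -1 to 1 is refused whole. A call with a gripper value outside its range is refused whole. The fingers move at their own pace and stop on an object; "grip_force" is the grip in N (left out, the last holds). Time passes only in rows, so rows that repeat a pose let the fingers close. It gives the time, the measured TCP pose, the force and the opening at its end, in the units of the state.
- robot.get_state(): the state, without advancing time (a new reading comes with each control period).
- viewer.camera(name): name is "scene" or "top" or "wrist"; returns a dict with "img" (400x640x3 uint8, red, green, blue), "fx", "fy", "cx", "cy" (pixels), "D" ([k1, k2, p1, p2, k3] as OpenCV has them; the pictures are not rectified), "view" (4x4, takes a point from world to camera coordinates). Camera axes: x right, y down, z forward; pixel columns grow to the right and rows downward; lengths in m; the calibration is good to about 2 mm. A picture is of the moment at which its call begins. There is no depth.
- robot.finish_job(): hands the job in, once; it reports no verdict.
The state is a dict: "clock": time; "joints": joint angles; "dq": joint speeds; "joint_efforts": joint torques, N m; "ee_pos": TCP position; "orientation": TCP orientation; "wrist_force": force on the tool from outside, world axes, zero at the start; "ft_torque": the same for the moment, N m; "opening": finger opening in m.
Only numpy, scipy, OpenCV 4.12 (cv2) and the standard library are available. Lean on these libraries where they do the work, as an engineer would, in place of code of your own. Each camera call takes 0.05 s, during which the arm holds its last target. There are 200 camera calls.

TASK

The tray of the small grey housing on the desk stands locked in its fully pulled-out position. Press the release lever on the tray's side farther from the robot right down, push the tray fully home, lifting the steel latch bar on its front over the keeper on the way, and let the bar drop to the bottom of the keeper's notch so that the tray is latched; then let go. Keep the thread spool in the tray standing, and leave the things around the housing where they are.

Things in the scene. Friction and masses are not known exactly. Their poses are not given: they have to be found in the camera images.
- housing: Fixed grey metal housing, 165 x 270 x 202 mm, open at the front. Origin on the desk at mid width; x points into it (the way the tray closes), y to the left as one looks into its open front (the side farther from the robot), z up. All mm below are in this frame. Walls and back: x 0..110, sides at |y| 127..135. Flat top z 190..202, with a fixed 19 mm tape roll lying on it.
- eave (a point): Middle of the lower front edge of the housing's top (x = -55, z = 190): the top juts out as a full-width eave over the keeper, and over the latch bar when the tray is home. A tool pointing straight down cannot reach the knob there; one leaning 35 to 45 deg (fingers pointing down and into the housing) can.
- keeper: Fixed steel keeper in front of the housing's wall nearer the robot, y -130..-105; origin = the housing's origin, same axes. Upright front lip x -27..-19, up to z 76; notch x -19..-3, floor at z 56; rear wall x -3..10, up to z 85. The bar does not ride up the lip by itself.
- tray (a joint): Travel of the aluminium tray, m: 0 = fully out, 0.090 = home at its stop. Front face at x = -90 mm + travel; 100 deep, 170 wide; floor z 40, front wall top z 86, others 76. Slides along x, friction 2 N plus 3 N s/m, stays where left. Locked within 4 mm until the lever is pressed. From 71 mm on the bar must be lifted over the lip; it can drop into the notch from 85 mm on.
- release_lever (a joint): Angle of the release lever, rad: 0 = up, locked; 0.35 = right down. A 90 mm steel rocker outside the tray's wall farther from the robot, axle along y, 50 mm behind the tray's front at y 100, z 66. It frees the tray from about 0.22 on and stays where it is left (stiff hinge, about 3 N on the paddle).
- paddle (a point): Centre of the ribbed top of the lever's paddle, a dark steel plate 36 (x) by 28 (y) mm, 67 mm in front of the lever's axle; it juts out in front of the tray's corner farther from the robot, top at z 80 when up. Pressed straight down it sinks about 23 mm. It moves with the tray.
- latch_bar (a joint): Angle of the latch bar, rad: 0 = level on its rest, grows to 0.6 as its free end (y < 0) is lifted; falls back when let go. Steel, 190 x 8 x 16 mm, 160 g, along y across the outside of the tray's front, its middle line 10 mm in front of that face, underside z 58 when level. Hinge pin along x at y 65, z 66. 0.1 just clears the lip: use 0.2 or more. It travels with the tray.
- ball_knob (a point): Centre of the bar's black ball knob, 28 mm diameter, on a 10 mm stem: 35 mm in front of the bar's middle line, 95 mm from the hinge pin (y -30), z 66 when level. Can be gripped at any tilt; pushing it forward also pushes the tray.
- nose (a point): Middle of the underside of the bar's free end, 182.5 mm from the hinge pin, over the keeper's middle line; moves with the bar.
- notch (a point): Fixed point: middle of the floor of the keeper's notch, z = 56 mm. Latched, the nose lies over it, 2 mm above.
- spool: Spool of pale thread, 34 mm diameter x 46 mm high, loose and upright on the tray's floor; origin at the middle of its underside.
- punch: Black desktop hole punch, 86 x 115 x 50 mm, on the desk 7 cm or more in front of the tray; origin under its middle. Bystander.
- squeeze_bottle: White squeeze bottle with a pointed red cap, 52 mm diameter x 157 mm, on the desk in front of the housing, nearer or farther from the robot; origin at the middle of its underside. Bystander.
- capped_bottle: Amber bottle with a black cap, 60 mm diameter x 149 mm, on the desk in front of the housing, nearer or farther from the robot; origin at the middle of its underside. Bystander.
- handset: Black telephone handset, 158 x 48 x 26 mm, lying on the left part of the desk; origin under its middle. Bystander.
- mug_of_brushes: White enamel mug holding brushes, 76 x 101 x 209 mm, on the left part of the desk; origin under its middle. Bystander.

How it is judged:
By the outcome, as a careful person would: the job done as asked, in the order asked, and still so for the second after the job is handed in, with the robot touching nothing.
It also fails if it takes over 51 s, if anything falls off the work surface, if the arm or the gripper's body presses on something with over 40 N, if the wrist force passes 120 N, or if a joint passes its speed limit or range.

## Working session

There is one attempt and no reset: what is moved stays moved. The work goes in short steps, Python scripts to look and compute and a tool call to move; the robot and the scene stay as the last step left them, time stands still between calls to the robot, and variables do not carry over. Pictures are saved under pics/ and viewed, about 8 in all and at most 12, crops included, and the job is handed in when it is done.

Besides the shell and the picture viewer there is one more tool, called after "Call:" as name(argument=value, ...) on one line, values as JSON. play_rows: Moves the arm, as the interface text tells. Its arguments: {"type":"object","properties":{"steps":{"type":"array"},"grip_force":{"type":"number"}},"required":["steps"]}

```bash
mkdir -p pics; ls; python3 - <<'E'
from bench import robot, viewer
import cv2,numpy as np
s=robot.get_state();print(s,robot.grip_depth)
for n in("scene","top"):
    c=viewer.camera(n);cv2.imwrite(f"pics/{n}0.png",c["img"][:,:,::-1]);np.save(f"{n}0.npy",c,allow_pickle=True)
    print(n,{k:np.round(c[k],4).tolist() for k in c if k!="img"})
E
```

```text
pics
{'clock': 0.0, 'joints': array([-1.29010269e+00,  2.45803734e-01,  1.55901948e+00,  2.82081327e-05,
        1.33866494e+00, -1.74122640e-01]), 'dq': array([ 2.29436342e-04, -2.37064115e-04, -3.19666133e-04,  9.31928433e-04,
        2.36968447e-04,  7.98607069e-05]), 'joint_efforts': array([-1.53871279e-03, -4.29513073e+01, -3.26124752e+01, -1.68345478e-04,
        5.46024981e-03, -6.42196909e-06]), 'ee_pos': array([ 0.28538717, -0.58338697,  0.23018398]), 'orientation': array([-3.05886604e+00, -7.07844927e-01,  1.15460182e-04]), 'wrist_force': array([ 0.50448428, -0.3268606 , -0.01917898]), 'ft_torque': array([-0.02089298,  0.0067665 ,  0.02942716]), 'opening': 0.08561874433004162} 0.0187
scene {'fx': 412.4918, 'fy': 412.4918, 'cx': 317.1592, 'cy': 201.4108, 'D': [-0.0353, 0.0, 0.0, 0.0, 0.0], 'view': [[-0.358, 0.9336, 0.0157, 0.0586], [0.7443, 0.2955, -0.599, -0.3681], [-0.5638, -0.2027, -0.8006, 1.5123], [0.0, 0.0, 0.0, 1.0]]}
top {'fx': 396.7325, 'fy': 396.7325, 'cx': 311.8766, 'cy': 200.5051, 'D': [0.0205, 0.0, 0.0, 0.0, 0.0], 'view': [[-0.0742, -0.9972, 0.0008, 0.172], [-0.9749, 0.0724, -0.2104, 0.5601], [0.2097, -0.0164, -0.9776, 1.2003], [0.0, 0.0, 0.0, 1.0]]}
```

View pics/scene0.png

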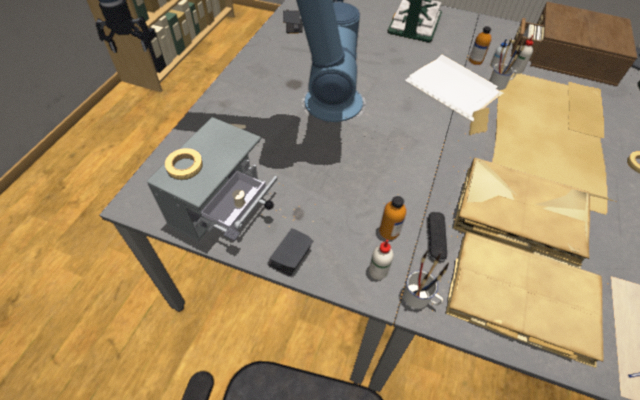

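View pics/top0.png

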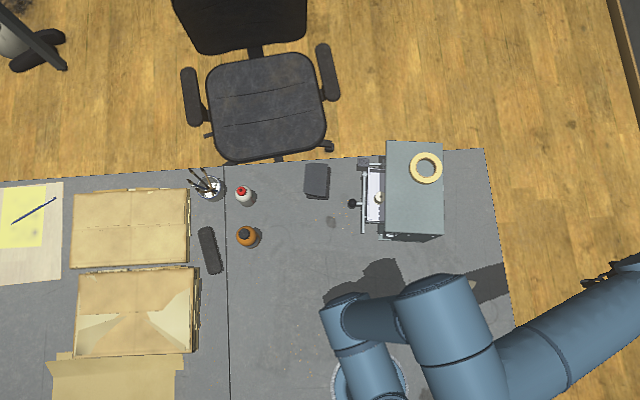

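```bash
python3 - <<'E'
import cv2
a=cv2.imread("pics/top0.png")[135:250,300:460];cv2.imwrite("pics/topc.png",cv2.resize(a,None,fx=5,fy=5,interpolation=cv2.INTER_CUBIC))
a=cv2.imread("pics/scene0.png")[110:280,140:320];cv2.imwrite("pics/scenec.png",cv2.resize(a,None,fx=3.5,fy=3.5,interpolation=cv2.INTER_CUBIC))
E
```

```text
(no output)
```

View pics/topc.png

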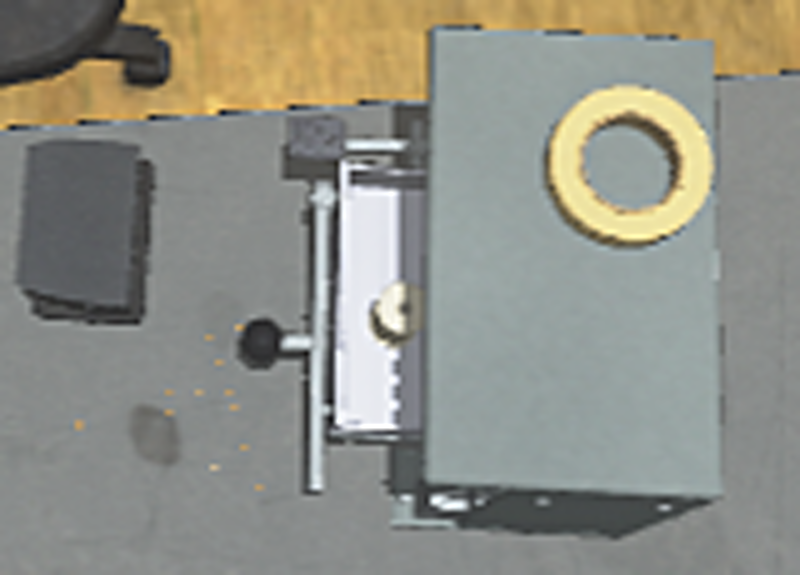

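View pics/scenec.png

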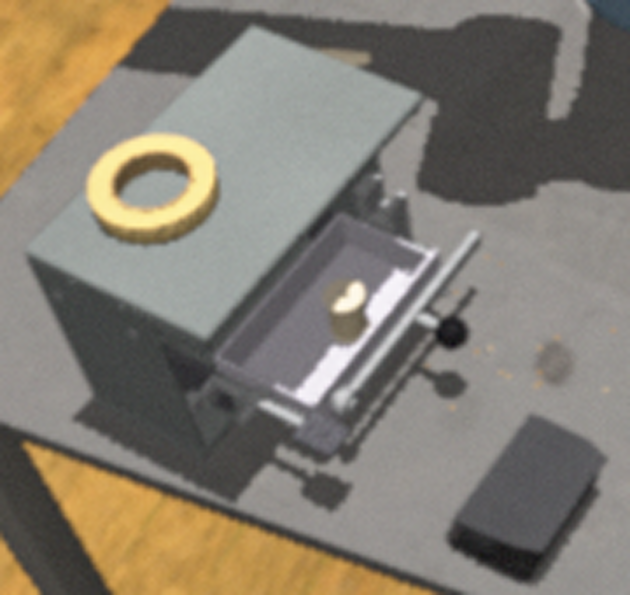

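```bash
cat > h.py <<'E'
import numpy as np,cv2
from scipy.optimize import least_squares
from scipy.spatial.transform import Rotation as R
def load(n): return np.load(n,allow_pickle=True).item()
def K(c): return np.array([[c["fx"],0,c["cx"]],[0,c["fy"],c["cy"]],[0,0,1.]])
def proj(c,P):
    V=np.array(c["view"]);return cv2.projectPoints(np.atleast_2d(P).astype(float),cv2.Rodrigues(V[:3,:3])[0],V[:3,3],K(c),np.array(c["D"],float))[0][:,0]
def ray(c,uv):
    V=np.array(c["view"]);p=cv2.undistortPoints(np.array([[uv]],float),K(c),np.array(c["D"],float))[0,0]
    return -V[:3,:3].T@V[:3,3],V[:3,:3].T@np.array([p[0],p[1],1])
def plane(c,uv,z):
    o,d=ray(c,uv);return o+d*(z-o[2])/d[2]
def tri(cs,uvs):
    A=0;b=0
    for c,u in zip(cs,uvs):
        o,d=ray(c,u);d/=np.linalg.norm(d);M=np.eye(3)-np.outer(d,d);A=A+M;b=b+M@o
    return np.linalg.solve(A,b)
def H2W(p,P):
    return np.atleast_2d(P)@R.from_euler('z',p[2]).as_matrix().T+[p[0],p[1],0]
E
cat > m.py <<'E'
from h import *
t,s=load("top0.npy"),load("scene0.npy")
ft=lambda u:(np.array(u)+.5)/5-.5+[300,135]
fs=lambda u:(np.array(u)+.5)/3.5-.5+[140,110]
C=np.array([[-55,135],[110,135],[110,-135],[-55,-135]])/1000.;C=np.c_[C,[.202]*4]
T=ft([(432,28),(714,40),(719,496),(427,487)]);S=fs([(207,338),(30,255),(255,28),(423,97)])
print([plane(t,u,.202).round(4) for u in T],[plane(s,u,.202).round(4) for u in S])
def f(p,w=(1,1)):
    W=H2W(p,C);return np.r_[w[0]*(proj(t,W)-T).ravel(),w[1]*(proj(s,W)-S).ravel()]
for w in((1,1),(1,0),(0,1)):
    r=least_squares(f,[.6,-.3,-1.6],args=(w,));print(r.x.round(4),r.fun.round(1))
    if w==(1,1):p=r.x
np.save("pose.npy",p)
for n,a,b in(("knob",(262,342),(452,332)),("paddle",(316,133),(322,432)),("barnear",(314,488),(474,236))):
    X=tri((t,s),(ft(a),fs(b)));L=(X-[p[0],p[1],0])@R.from_euler('z',p[2]).as_matrix()
    print(n,X.round(4),"housing",(L*1000).round(1))
print("spool top", ((plane(t,ft((400,308)),.086)-[p[0],p[1],0])@R.from_euler('z',p[2]).as_matrix()*1000).round(1))
E
python3 m.py
```

```text
[array([ 0.7032, -0.0952,  0.202 ]), array([ 0.6836, -0.2567,  0.202 ]), array([ 0.4204, -0.2216,  0.202 ]), array([ 0.4371, -0.0621,  0.202 ])] [array([ 0.7093, -0.0931,  0.202 ]), array([ 0.6924, -0.2466,  0.202 ]), array([ 0.4273, -0.2171,  0.202 ]), array([ 0.4482, -0.0578,  0.202 ])]
[ 0.5675 -0.1299 -1.693 ] [-1.4 -1.6 -0.6 -1.4  0.4  0.1 -1.3 -1.   0.7 -0.2 -2.  -2.3 -0.4 -2.1
  0.9 -2. ]
[ 0.5647 -0.1316 -1.6949] [-0.6 -0.7  0.2 -0.5  1.1  1.1 -0.7 -0.1  0.  -0.  -0.  -0.  -0.  -0.
  0.  -0. ]
[ 0.5717 -0.1269 -1.6927] [-0.  -0.  -0.  -0.  -0.  -0.  -0.  -0.   1.   1.5 -2.  -0.7 -0.3 -0.9
  1.3 -0.7]
knob [0.5535 0.0039 0.0608] housing [-131.1  -30.2   60.8]
paddle [ 0.6836 -0.0412  0.0768] housing [-102.2  104.4   76.8]
barnear [ 0.4583 -0.0195  0.0641] housing [ -96.3 -121.8   64.1]
spool top [-48.3  -9.8  86. ]
```

```bash
cat > plan.py <<'E'
import sys,json
from h import *
from bench import robot
def Rt(p,th):
    hx=np.array([np.cos(p[2]),np.sin(p[2]),0]);hy=np.array([-hx[1],hx[0],0]);z=hx*np.sin(th)-np.array([0,0,np.cos(th)])
    return np.c_[np.cross(hy,z),hy,z]
def plan(wp,th):
    "shares from the present pose to world TCP wp with lean th (deg)"
    s=robot.get_state();p=np.load("pose.npy");R0=R.from_rotvec(s["orientation"])
    d=R0.inv().apply(np.array(wp)-s["ee_pos"])*10
    r=(R0.inv()*R.from_matrix(Rt(p,np.radians(th)))).as_rotvec()/(np.pi/2)
    print("shift",d.round(3),"turn",r.round(3))
def state():
    s=robot.get_state();p=np.load("pose.npy");Rz=R.from_euler('z',p[2]).as_matrix()
    print(round(s["clock"],2),"W",s["ee_pos"].round(4),"H mm",((s["ee_pos"]-[p[0],p[1],0])@Rz*1000).round(1),"F_H",(s["wrist_force"]@Rz).round(1),"q",s["joints"].round(2),"open",round(s["opening"],4))
E
python3 - <<'E'
import numpy as np
p=np.load("pose.npy");p[:2]=[.567,-.134];np.save("pose.npy",p)
from plan import *
state()
print(H2W(p,np.array([[-160,107,180],[-99,107,95],[-135,-30,66]])/1e3))
plan([.64,.06,.36],38)
E
```

```text
0.1 W [ 0.2854 -0.5834  0.2303] H mm [ 480.4 -224.7  230.3] F_H [-0.1  0.1 -0.5] q [-1.29  0.25  1.56  0.    1.34 -0.17] open 0.0853
[[ 0.69271025  0.01175985  0.18      ]
 [ 0.6852726  -0.04878502  0.095     ]
 [ 0.55368421  0.00365061  0.066     ]]
shift [ 6.013 -4.225 -1.288] turn [-0.21  -0.387 -0.608]
```

Call:
play_rows(steps=[[[1, 0, 0, -0.5, 0, 0, 0], [1, 0, 0, -1, 0, 0, 0], [1, 0.5, -0.5, -1, 0, 0, 0], [1, 1, -1, -1, 0, 0, 0], [1, 1, -1, -1, 0, 0, 0], [1, 1, -1, -1, 0, 0, 0]]])

```text
clock: 0.7
ee_pos: [0.3328, -0.4459, 0.3304]
orientation: [-3.057, -0.714, -0.001]
wrist_force: [0.3, -1.5, 0.4]
opening: 0.0003
```

Call:
play_rows(steps=[[[1, 0.5, -0.3, -0.1, 0, 0, 0], [1, 1, -0.6, -0.3, 0, 0, 0], [1, 1, -0.6, -0.3, 0, 0, 0], [1, 1, -0.6, -0.3, 0, 0, 0]]])

```text
clock: 1.1
ee_pos: [0.3973, -0.3467, 0.3621]
orientation: [-3.057, -0.72, -0.003]
wrist_force: [-0.2, 0.5, -0.0]
opening: 0.0002
```

Call:
play_rows(steps=[[[1, 0.4, -0.3, 0, 0, 0, 0], [1, 0.8, -0.6, 0, 0, 0, 0], [1, 1, -0.7, 0, 0, 0, 0], [1, 1, -0.7, 0, 0, 0, 0]]])

```text
clock: 1.5
ee_pos: [0.4563, -0.2384, 0.3616]
orientation: [-3.056, -0.724, -0.002]
wrist_force: [-0.3, -0.9, 0.1]
opening: 0.0002
```

Call:
play_rows(steps=[[[1, 0.4, -0.3, 0, 0, 0, 0], [1, 0.8, -0.6, 0, 0, 0, 0], [1, 1, -0.7, 0, 0, 0, 0], [1, 1, -0.7, 0, 0, 0, 0]]])

```text
clock: 1.9
ee_pos: [0.5148, -0.1307, 0.3609]
orientation: [-3.054, -0.727, -0.0]
wrist_force: [0.3, -0.5, 0.6]
opening: -0.0004
```

Call:
play_rows(steps=[[[1, 0.4, -0.3, 0, 0, 0, -0.1], [1, 0.8, -0.6, 0, 0, 0, -0.2], [1, 1, -0.7, 0, 0, 0, -0.3], [1, 1, -0.7, 0, 0, 0, -0.4], [1, 1, -0.7, 0, 0, 0, -0.5], [1, 1, -0.7, 0, 0, 0, -0.6], [1, 1, -0.7, 0, 0, 0, -0.62]]])

```text
clock: 2.6
ee_pos: [0.5724, -0.026, 0.3603]
orientation: [-2.357, -2.074, 0.001]
wrist_force: [0.1, 0.5, -0.1]
opening: 0.0
```

```bash
python3 - <<'E'
from plan import *
state();plan([.64,.06,.33],38)
E
```

```text
2.6 W [ 0.5724 -0.026   0.3603] H mm [-107.9   -7.9  360.3] F_H [-0.5  0.1 -0.1] q [-0.24 -0.01  1.6   0.    1.55 -0.12] open 0.0
shift [0.939 0.562 0.303] turn [-0.002 -0.423 -0.003]
```

Call:
play_rows(steps=[[[1, 0.4, 0.2, 0, 0, -0.05, 0], [1, 0.8, 0.4, 0, 0, -0.13, 0], [1, 0.95, 0.55, 0.1, 0, -0.21, 0], [1, 0.95, 0.55, 0.2, 0, -0.29, 0], [1, 0.95, 0.55, 0.3, 0, -0.37, 0], [1, 0.95, 0.55, 0.3, 0, -0.42, 0], [1, 0.95, 0.55, 0.3, 0, -0.42, 0]]])

```text
clock: 3.3
ee_pos: [0.6387, 0.0601, 0.3268]
orientation: [1.971, 1.738, -0.684]
wrist_force: [-0.0, -0.6, 0.3]
opening: -0.0001
```

```bash
python3 - <<'E'
from plan import *
from bench import viewer
state();plan([.64,.06,.33],38)
c=viewer.camera("wrist");np.save("w1.npy",c,allow_pickle=True)
cv2.imwrite("pics/w1.png",c["img"][:,:,::-1])
p=np.load("pose.npy");print(proj(c,H2W(p,np.array([[-135,-30,66],[-107,104,80],[-100,-125,74],[-55,135,202],[-55,-135,202]])/1e3)).round(0).tolist())
E
```

```text
3.3 W [0.6387 0.0601 0.3268] H mm [-201.4   47.5  326.8] F_H [0.6 0.1 0.3] q [ 0.15  0.32  1.39 -0.63  1.63  0.3 ] open -0.0001
shift [-0.019  0.013 -0.026] turn [-0.006 -0.001  0.   ]
[[246.0, 71.0], [362.0, 99.0], [172.0, 101.0], [393.0, 211.0], [149.0, 210.0]]
```

View pics/w1.png

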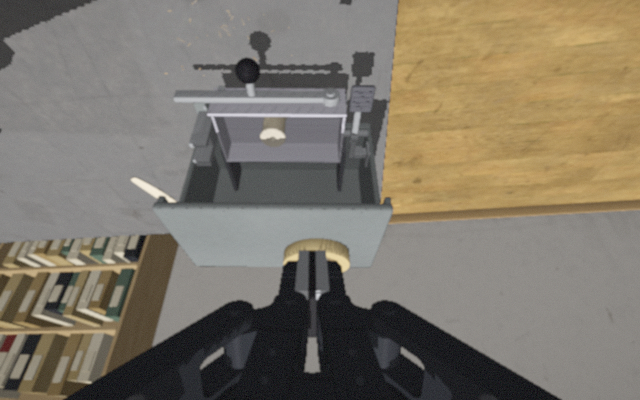

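Call:
play_rows(steps=[[[1, 0.3, 0.3, 0.2, 0, 0, 0], [1, 0.6, 0.6, 0.5, 0, 0, 0], [1, 0.6, 0.6, 0.9, 0, 0, 0], [1, 0.6, 0.6, 1, 0, 0, 0], [1, 0.6, 0.6, 1, 0, 0, 0]]])

```text
clock: 3.85
ee_pos: [0.6957, 0.0357, 0.2121]
orientation: [1.977, 1.735, -0.683]
wrist_force: [0.1, -0.2, 1.2]
opening: -0.0
```

Call:
play_rows(steps=[[[1, 0, 0, 0.4, 0, 0, 0], [1, 0, 0, 0.8, 0, 0, 0], [1, 0, 0, 1, 0, 0, 0], [1, 0, 0, 1, 0, 0, 0], [1, 0, 0, 1, 0, 0, 0]]])

```text
clock: 4.35
ee_pos: [0.6887, -0.0247, 0.1368]
orientation: [1.977, 1.732, -0.677]
wrist_force: [0.0, -0.2, 1.0]
opening: -0.0003
```

```bash
python3 - <<'E'
from plan import *
from bench import viewer
state();p=np.load("pose.npy")
plan(H2W(p,[-.099,.106,.094])[0],38);plan(H2W(p,[-.099,.106,.064])[0],38)
c=viewer.camera("wrist")
cv2.imwrite("pics/w2.png",c["img"][:,:,::-1])
print(proj(c,H2W(p,np.array([[-107,104,80],[-89,90,80],[-125,118,80],[-135,-30,66]])/1e3)).round(0).tolist())
E
```

```text
4.35 W [ 0.6887 -0.0247  0.1368] H mm [-123.3  107.5  136.8] F_H [0.2 0.  1. ] q [ 0.02  0.55  1.44 -0.67  1.33  0.38] open -0.0003
shift [ 0.07  -0.012  0.488] turn [-0.005 -0.003 -0.005]
shift [ 0.253 -0.011  0.725] turn [-0.005 -0.003 -0.005]
[[307.0, 192.0], [287.0, 208.0], [330.0, 175.0], [85.0, 148.0]]
```

View pics/w2.png

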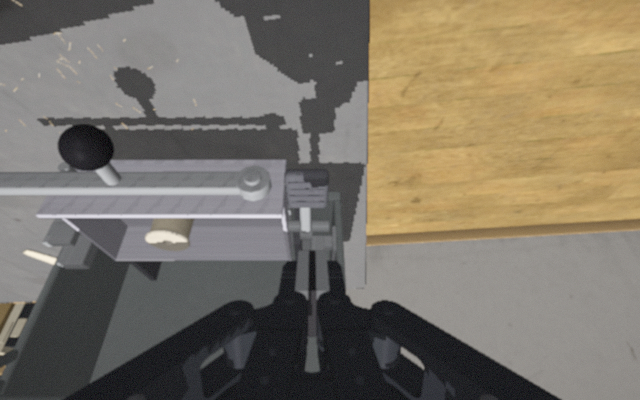

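Call:
play_rows(steps=[[[1, 0.05, 0, 0.25, 0, 0, 0], [1, 0.09, -0.01, 0.42, 0, 0, 0], [1, 0.09, -0.01, 0.47, 0, 0, 0], [1, 0.12, -0.01, 0.51, 0, 0, 0], [1, 0.15, -0.01, 0.55, 0, 0, 0], [1, 0.17, -0.01, 0.57, 0, 0, 0], [1, 0.19, -0.01, 0.6, 0, 0, 0], [1, 0.21, -0.01, 0.63, 0, 0, 0], [1, 0.23, -0.01, 0.65, 0, 0, 0], [1, 0.23, -0.01, 0.65, 0, 0, 0]]])

```text
clock: 5.4
ee_pos: [0.6855, -0.0454, 0.0714]
orientation: [1.976, 1.732, -0.675]
wrist_force: [0.8, -0.1, 0.9]
opening: 0.0001
```

```bash
python3 - <<'E'
from plan import *
state()
E
```

```text
5.4 W [ 0.6855 -0.0454  0.0714] H mm [-102.4  106.8   71.4] F_H [-0.   0.8  0.9] q [-0.01  0.62  1.47 -0.7   1.24  0.43] open 0.0001
```

Call:
play_rows(steps=[[[1, 0.02, 0, 0.03, 0, 0, 0], [1, 0.04, 0, 0.05, 0, 0, 0]]])

```text
clock: 5.6
ee_pos: [0.6855, -0.0455, 0.0649]
orientation: [1.975, 1.732, -0.675]
wrist_force: [0.1, -0.8, 2.3]
opening: 0.0003
```

Call:
play_rows(steps=[[[1, 0.02, 0, 0.03, 0, 0, 0], [1, 0.03, 0, 0.04, 0, 0, 0]]])

```text
clock: 5.8
ee_pos: [0.6856, -0.0461, 0.06]
orientation: [1.974, 1.731, -0.676]
wrist_force: [-1.1, -0.4, 7.7]
opening: -0.0001
```

```bash
python3 - <<'E'
from plan import *
from bench import viewer
state()
c=viewer.camera("wrist")
cv2.imwrite("pics/w3.png",cv2.resize(c["img"][100:300,200:440,::-1],None,fx=2.5,fy=2.5))
E
```

```text
5.8 W [ 0.6856 -0.0461  0.06  ] H mm [-101.7  107.    60. ] F_H [ 0.5 -1.   7.7] q [-0.01  0.64  1.47 -0.7   1.22  0.44] open -0.0001
```

View pics/w3.png

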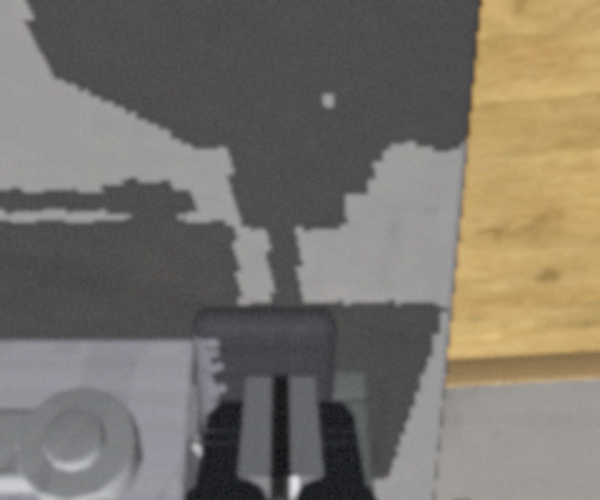

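Call:
play_rows(steps=[[[1, 0.01, 0, 0.01, 0, 0, 0], [1, 0.02, 0, 0.02, 0, 0, 0], [1, 0.02, 0, 0.02, 0, 0, 0]]])

```text
clock: 6.15
ee_pos: [0.6858, -0.0463, 0.0596]
orientation: [1.974, 1.728, -0.679]
wrist_force: [-4.5, 1.3, 11.1]
opening: 0.0001
```

Call:
play_rows(steps=[[[1, 0.01, 0, 0.01, 0, 0, 0], [1, 0.02, 0, 0.02, 0, 0, 0], [1, 0.02, 0, 0.02, 0, 0, 0]]])

```text
clock: 6.45
ee_pos: [0.6859, -0.0464, 0.0594]
orientation: [1.973, 1.725, -0.683]
wrist_force: [-5.1, 2.0, 13.2]
opening: -0.0001
```

Call:
play_rows(steps=[[[1, 0.02, 0, 0.03, 0, 0, 0], [1, 0.04, 0, 0.05, 0, 0, 0], [1, 0.04, 0, 0.05, 0, 0, 0]]])

```text
clock: 6.75
ee_pos: [0.6862, -0.0475, 0.0585]
orientation: [1.972, 1.717, -0.691]
wrist_force: [-11.4, 2.0, 23.8]
opening: -0.0
```

Call:
play_rows(steps=[[[1, -0.06, 0, -0.08, 0, 0, 0], [1, -0.15, 0, -0.2, 0, 0, 0], [1, -0.15, 0, -0.5, 0, 0, 0], [1, -0.15, 0, -0.8, 0, 0, 0], [1, -0.15, 0, -0.8, 0, 0, 0]]])

```text
clock: 7.25
ee_pos: [0.694, -0.0078, 0.1345]
orientation: [1.97, 1.716, -0.681]
wrist_force: [1.0, 0.3, 0.2]
opening: 0.0
```

```bash
python3 - <<'E'
from plan import *
from bench import viewer
p=np.load("pose.npy")
# grasp point = TCP - 18.7 along tool z ; want it at knob (-135,-30,66)
th=np.radians(38);z=np.array([np.sin(th),0,-np.cos(th)])
k=np.array([-.135,-.030,.066]);g=k+z*.0187
print("TCP grasp H",g)
state();plan(H2W(p,g-z*.09)[0],38);plan(H2W(p,g)[0],38)
c=viewer.camera("wrist");np.save("w4.npy",c,allow_pickle=True)
cv2.imwrite("pics/w4.png",c["img"][:,:,::-1])
print(proj(c,H2W(p,np.array([[-107,104,80],[-135,-30,66]])/1e3)).round(0).tolist())
E
```

```text
TCP grasp H [-0.12348713 -0.03        0.0512642 ]
7.25 W [ 0.694  -0.0078  0.1345] H mm [-140.8  110.7  134.5] F_H [-0.4  1.   0.2] q [ 0.05  0.57  1.42 -0.68  1.35  0.41] open 0.0
shift [ 0.355 -1.412 -0.137] turn [-0.002  0.006 -0.009]
shift [ 0.363 -1.41   0.763] turn [-0.002  0.006 -0.009]
[[302.0, 209.0], [92.0, 170.0]]
```

View pics/w4.png

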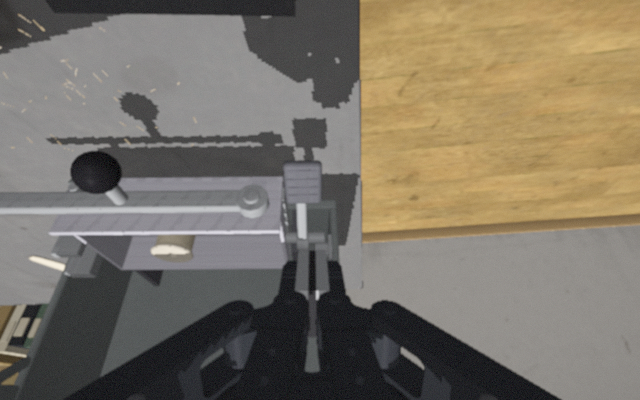

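Call:
play_rows(steps=[[[-1, 0.1, 0, -0.3, 0, 0, 0], [-1, 0.3, -0.4, -0.3, 0, 0, 0], [-1, 0.35, -0.8, -0.2, 0, 0, 0], [-1, 0.35, -1, -0.15, 0, 0, 0], [-1, 0.35, -1, -0.15, 0, 0, 0]]])

```text
clock: 7.8
ee_pos: [0.5945, 0.0406, 0.1184]
orientation: [1.97, 1.721, -0.694]
wrist_force: [-0.3, 0.2, 0.1]
opening: 0.0721
```

Call:
play_rows(steps=[[[-1, 0, -0.2, 0, 0, 0, 0], [-1, 0, -0.4, 0, 0, 0, 0], [-1, 0, -0.4, 0, 0, 0, 0]]])

```text
clock: 8.1
ee_pos: [0.5535, 0.0456, 0.1174]
orientation: [1.97, 1.722, -0.697]
wrist_force: [-0.4, 0.1, -0.5]
opening: 0.0855
```

```bash
python3 - <<'E'
from plan import *
from bench import viewer
p=np.load("pose.npy")
state();plan(H2W(p,[-.1235,-.030,.0513])[0],38)
c=viewer.camera("wrist");np.save("w5.npy",c,allow_pickle=True)
cv2.imwrite("pics/w5.png",c["img"][:,:,::-1])
print(proj(c,H2W(p,np.array([[-107,104,80],[-135,-30,66]])/1e3)).round(0).tolist())
g=c["img"].max(2);m=(g<45).astype(np.uint8);m=cv2.morphologyEx(m,cv2.MORPH_OPEN,np.ones((7,7)));n,l,st,ce=cv2.connectedComponentsWithStats(m)
print([(st[i].tolist(),ce[i].round(1).tolist()) for i in range(1,n) if st[i][4]>300])
E
```

```text
8.1 W [0.5535 0.0456 0.1174] H mm [-176.7  -35.3  117.4] F_H [-0.1 -0.5 -0.5] q [ 0.15  0.36  1.75 -0.66  1.32  0.55] open 0.0855
shift [-0.002  0.065  0.847] turn [-0.009  0.007 -0.004]
[[500.0, 253.0], [321.0, 218.0]]
[([360, 0, 38, 72, 1153], [371.6, 32.0]), ([306, 202, 36, 21, 555], [323.3, 211.9]), ([19, 268, 584, 132, 26126], [309.9, 359.8])]
```

View pics/w5.png

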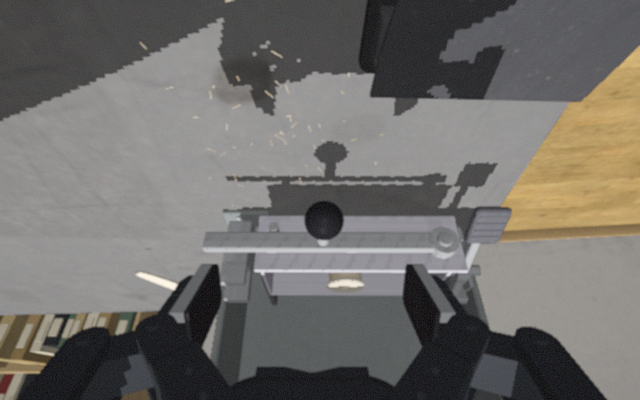

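Call:
play_rows(steps=[[[-1, 0, 0.07, 0.25, -0.01, 0.01, 0], [-1, 0, 0.07, 0.5, -0.01, 0.01, 0], [-1, 0, 0.07, 0.7, -0.01, 0.01, 0], [-1, 0, 0.07, 0.8, -0.01, 0.01, 0], [-1, 0, 0.07, 0.85, -0.01, 0.01, 0], [-1, 0, 0.07, 0.85, -0.01, 0.01, 0]]])

```text
clock: 8.75
ee_pos: [0.5549, -0.0083, 0.0515]
orientation: [1.97, 1.73, -0.666]
wrist_force: [0.2, 0.8, 0.5]
opening: 0.0854
```

Call:
play_rows(steps=[[[1, 0, 0, 0, 0, 0, 0], [1, 0, 0, 0, 0, 0, 0], [1, 0, 0, 0, 0, 0, 0], [1, 0, 0, 0, 0, 0, 0], [1, 0, 0, 0, 0, 0, 0], [1, 0, 0, 0, 0, 0, 0], [1, 0, 0, 0, 0, 0, 0], [1, 0, 0, 0, 0, 0, 0]]], grip_force=35)

```text
clock: 9.55
ee_pos: [0.5544, -0.0081, 0.052]
orientation: [1.971, 1.73, -0.668]
wrist_force: [-4.7, 3.3, 5.1]
opening: 0.0258
```

```bash
python3 - <<'E'
from plan import *
state()
E
```

```text
9.55 W [ 0.5544 -0.0081  0.052 ] H mm [-123.4  -27.9   52. ] F_H [-2.7 -5.1  5.1] q [ 0.06  0.43  1.81 -0.72  1.16  0.57] open 0.0258
```

Call:
play_rows(steps=[[[1, -0.03, 0, -0.03, 0, 0, 0], [1, -0.06, 0.01, -0.07, 0, 0, 0], [1, -0.09, 0.02, -0.11, 0, 0, 0], [1, -0.12, 0.03, -0.15, 0, 0, 0], [1, -0.15, 0.04, -0.19, 0, 0, 0], [1, -0.18, 0.05, -0.23, 0, 0, 0], [1, -0.2, 0.06, -0.26, 0, 0, 0], [1, -0.2, 0.06, -0.26, 0, 0, 0]]])

```text
clock: 10.35
ee_pos: [0.5587, -0.009, 0.0848]
orientation: [1.972, 1.73, -0.673]
wrist_force: [-5.8, 0.9, -2.8]
opening: 0.0257
```

```bash
python3 - <<'E'
from plan import *
from bench import viewer
state()
a=viewer.camera("scene");b=viewer.camera("wrist")
i=cv2.resize(a["img"][110:280,140:320],None,fx=2.2,fy=2.2);j=cv2.resize(b["img"][100:350,120:540],(400,238))
o=np.zeros((374,800,3),np.uint8);o[:374,:396]=i[:374];o[:238,400:]=j
cv2.imwrite("pics/l1.png",o[:,:,::-1])
E
```

```text
10.35 W [ 0.5587 -0.009   0.0848] H mm [-123.1  -23.5   84.8] F_H [-0.2 -5.9 -2.8] q [ 0.06  0.38  1.8  -0.7   1.2   0.53] open 0.0257
```

View pics/l1.png

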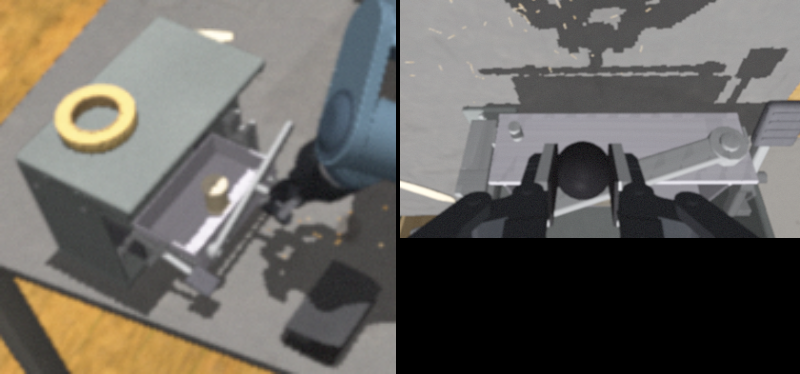

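Call:
play_rows(steps=[[[1, -0.02, 0, 0.01, 0, 0, 0], [1, -0.04, 0, 0.03, 0, 0, 0], [1, -0.07, 0, 0.05, 0, 0, 0], [1, -0.1, 0, 0.08, 0, 0, 0], [1, -0.13, 0, 0.1, 0, 0, 0], [1, -0.16, 0, 0.125, 0, 0, 0], [1, -0.19, 0, 0.15, 0, 0, 0], [1, -0.22, 0, 0.17, 0, 0, 0], [1, -0.25, 0, 0.195, 0, 0, 0], [1, -0.28, 0, 0.22, 0, 0, 0], [1, -0.3, 0, 0.235, 0, 0, 0], [1, -0.32, 0, 0.25, 0, 0, 0]]])

```text
clock: 11.65
ee_pos: [0.5533, -0.0495, 0.0844]
orientation: [1.972, 1.73, -0.673]
wrist_force: [-2.3, 2.6, -4.2]
opening: 0.026
```

```bash
python3 - <<'E'
from plan import *
state();p=np.load("pose.npy")
plan(H2W(p,[-.0331,-.0235,.0848])[0],38)
E
```

```text
11.65 W [ 0.5533 -0.0495  0.0844] H mm [-82.2 -23.9  84.4] F_H [-2.3 -2.6 -4.2] q [-0.01  0.35  1.83 -0.73  1.16  0.49] open 0.026
shift [-0.391  0.008  0.298] turn [-0.001 -0.002 -0.005]
```

Call:
play_rows(steps=[[[1, -0.02, 0, 0.01, 0, 0, 0], [1, -0.04, 0, 0.03, 0, 0, 0], [1, -0.07, 0, 0.05, 0, 0, 0], [1, -0.1, 0, 0.08, 0, 0, 0], [1, -0.13, 0, 0.1, 0, 0, 0], [1, -0.16, 0, 0.125, 0, 0, 0], [1, -0.19, 0, 0.15, 0, 0, 0], [1, -0.22, 0, 0.17, 0, 0, 0], [1, -0.25, 0, 0.195, 0, 0, 0], [1, -0.28, 0, 0.22, 0, 0, 0], [1, -0.31, 0, 0.24, 0, 0, 0], [1, -0.34, 0, 0.265, 0, 0, 0], [1, -0.36, 0, 0.28, 0, 0, 0], [1, -0.37, 0, 0.29, 0, 0, 0], [1, -0.37, 0, 0.29, 0, 0, 0]]])

```text
clock: 13.15
ee_pos: [0.5472, -0.0947, 0.0837]
orientation: [1.974, 1.731, -0.669]
wrist_force: [-2.6, 10.8, -2.8]
opening: 0.0258
```

Call:
play_rows(steps=[[[1, -0.02, 0, 0.015, 0, 0, 0], [1, -0.04, 0, 0.03, 0, 0, 0], [1, -0.04, 0, 0.03, 0, 0, 0]]])

```text
clock: 13.45
ee_pos: [0.547, -0.095, 0.0826]
orientation: [1.98, 1.735, -0.658]
wrist_force: [-3.0, 27.2, 0.2]
opening: 0.0256
```

```bash
python3 - <<'E'
from plan import *
state()
E
```

```text
13.45 W [ 0.547  -0.095   0.0826] H mm [-36.3 -24.7  82.6] F_H [-26.6  -6.3   0.2] q [-0.1   0.33  1.87 -0.74  1.1   0.44] open 0.0256
```

Call:
play_rows(steps=[[[1, 0.02, -0.01, 0.03, 0, 0, 0], [1, 0.05, -0.02, 0.07, 0, 0, 0], [1, 0.08, -0.03, 0.11, 0, 0, 0], [1, 0.11, -0.04, 0.14, 0, 0, 0], [1, 0.13, -0.04, 0.18, 0, 0, 0]]])

```text
clock: 13.95
ee_pos: [0.5437, -0.0939, 0.061]
orientation: [1.981, 1.735, -0.655]
wrist_force: [-5.6, 12.2, 3.4]
opening: 0.0257
```

```bash
python3 - <<'E'
from plan import *
state()
E
```

```text
13.95 W [ 0.5437 -0.0939  0.061 ] H mm [-36.9 -28.   61. ] F_H [-11.5  -7.    3.4] q [-0.1   0.36  1.88 -0.76  1.07  0.47] open 0.0257
```

Call:
play_rows(steps=[[[1, 0.015, 0, 0.025, 0, 0, 0], [1, 0.03, 0, 0.045, 0, 0, 0], [1, 0.05, 0, 0.07, 0, 0, 0], [1, 0.05, 0, 0.075, 0, 0, 0]]])

```text
clock: 14.35
ee_pos: [0.5434, -0.0937, 0.0522]
orientation: [1.981, 1.735, -0.655]
wrist_force: [-6.8, 10.9, 3.2]
opening: 0.026
```

```bash
python3 - <<'E'
from plan import *
from bench import viewer
state()
a=viewer.camera("scene");b=viewer.camera("wrist");c=viewer.camera("top")
i=cv2.resize(a["img"][110:260,150:310],None,fx=2.5,fy=2.5);j=cv2.resize(b["img"][100:350,120:540],(400,238));k=cv2.resize(c["img"][150:250,330:450],None,fx=3,fy=3)
o=np.zeros((550,800,3),np.uint8);o[:375,:400]=i;o[:238,400:]=j;o[240:540,420:780]=k
cv2.imwrite("pics/l2.png",o[:,:,::-1])
E
```

```text
14.35 W [ 0.5434 -0.0937  0.0522] H mm [-37.1 -28.3  52.2] F_H [-10.   -8.1   3.2] q [-0.1   0.37  1.88 -0.76  1.06  0.48] open 0.026
```

View pics/l2.png

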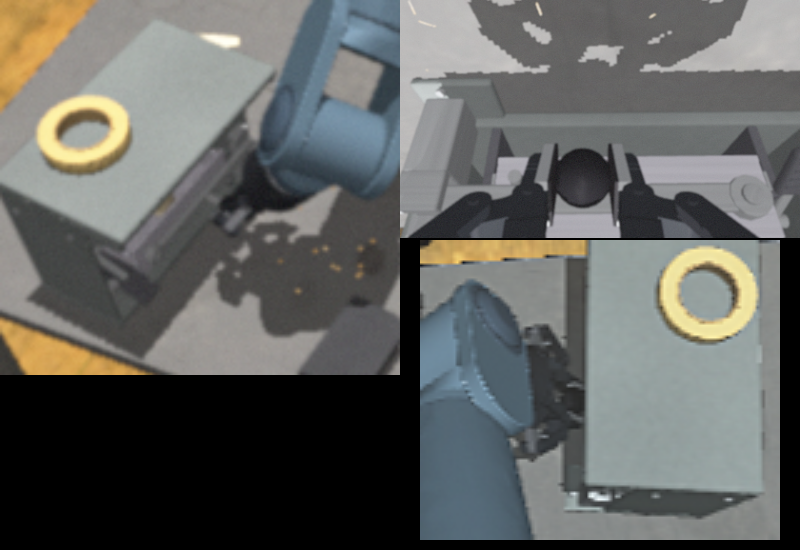

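Call:
play_rows(steps=[[[1, -0.02, 0, 0.015, 0, 0, 0], [1, -0.04, 0, 0.03, 0, 0, 0], [1, -0.04, 0, 0.03, 0, 0, 0], [0, -0.02, 0, 0.015, 0, 0, 0], [-1, 0, 0, 0, 0, 0, 0], [-1, 0, 0, 0, 0, 0, 0], [-1, 0, 0, 0, 0, 0, 0], [-1, 0, 0, 0, 0, 0, 0], [-1, 0, 0, 0, 0, 0, 0]]])

```text
clock: 15.4
ee_pos: [0.5435, -0.0941, 0.0524]
orientation: [1.982, 1.734, -0.655]
wrist_force: [0.2, 0.6, -0.2]
opening: 0.0855
```

Call:
play_rows(steps=[[[-1, 0, 0, -0.15, 0, 0, 0], [-1, 0, 0, -0.4, 0, 0, 0], [-1, 0, 0, -0.7, 0, 0, 0], [-1, 0, 0, -0.9, 0, 0, 0], [-1, 0, 0, -0.9, 0, 0, 0], [-1, 0, 0, -0.9, 0, 0, 0]]])

```text
clock: 16.0
ee_pos: [0.55, -0.0401, 0.1246]
orientation: [1.981, 1.734, -0.654]
wrist_force: [0.4, -0.3, -0.5]
opening: 0.0855
```

```bash
python3 - <<'E'
from plan import *
from bench import viewer
p=np.load("pose.npy")
state()
c=viewer.camera("wrist");np.save("w6.npy",c,allow_pickle=True)
s=viewer.camera("scene");np.save("s6.npy",s,allow_pickle=True)
for t in(85,87,90):print(t,proj(c,H2W(p,np.array([[-135+t,-29,66],[-107+t,104,57],[-100+t,-121,66]])/1e3)).round(1).tolist())
g=c["img"].max(2);m=(g<40).astype(np.uint8);m=cv2.morphologyEx(m,cv2.MORPH_OPEN,np.ones((9,9)));n,l,st,ce=cv2.connectedComponentsWithStats(m)
print([(st[i].tolist(),ce[i].round(1).tolist()) for i in range(1,n) if st[i][4]>200])
o=np.zeros((600,800,3),np.uint8);o[:400,:640]=c["img"];o[400:600,:267]=cv2.resize(s["img"][110:260,150:350],(267,200));
cv2.imwrite("pics/w6.png",o[:,:,::-1])
E
```

```text
16.0 W [ 0.55   -0.0401  0.1246] H mm [-91.1 -28.3 124.6] F_H [ 0.2  0.5 -0.5] q [-0.    0.28  1.84 -0.69  1.21  0.44] open 0.0855
85 [[310.6, 211.8], [476.0, 219.2], [197.0, 236.7]]
87 [[310.7, 213.3], [475.0, 220.5], [197.8, 237.8]]
90 [[310.7, 215.5], [473.5, 222.4], [198.9, 239.6]]
[([189, 272, 31, 71, 1493], [204.3, 307.3]), ([405, 276, 31, 65, 1349], [419.9, 307.8]), ([91, 343, 20, 23, 284], [101.2, 354.3]), ([66, 373, 25, 27, 408], [78.4, 386.0]), ([535, 375, 21, 25, 337], [544.8, 387.3])]
```

View pics/w6.png

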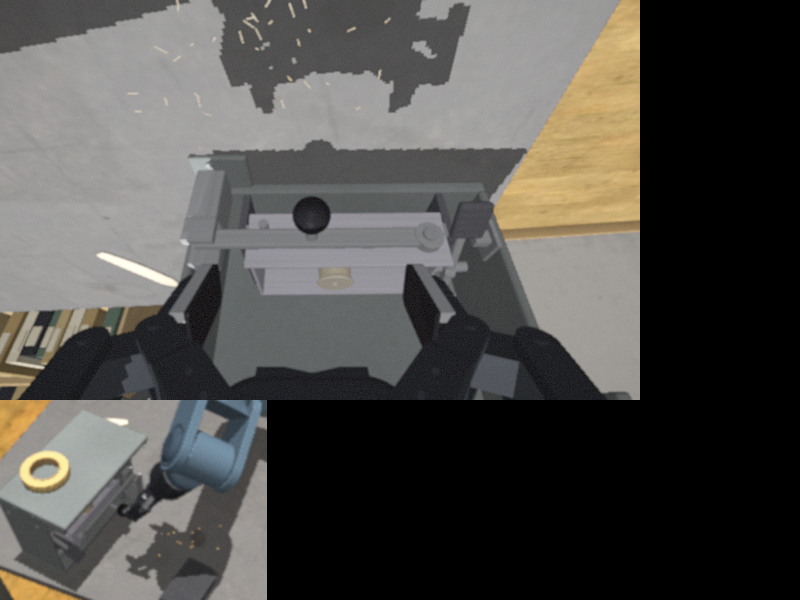

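Call:
play_rows(steps=[[[-1, 0, 0, -0.3, 0, 0, 0], [-1, 0, 0, -0.7, 0, 0, 0], [-1, 0, 0, -1, 0, 0, 0], [-1, 0, 0, -1, 0, 0, 0], [-1, 0, 0, -1, 0, 0, 0]]])

```text
clock: 16.6
ee_pos: [0.556, 0.0187, 0.2021]
orientation: [1.982, 1.736, -0.659]
wrist_force: [-0.0, -0.4, -0.2]
opening: 0.0853
```

```bash
python3 - <<'E'
from plan import *
from bench import viewer
state()
a=load("scene0.npy")["img"].astype(int);b=viewer.camera("scene")["img"].astype(int)
for n,(x0,x1,y0,y1) in dict(punch=(265,315,228,278),squeeze=(366,396,240,282),amber=(376,410,195,242),handset=(424,450,208,262),mug=(398,445,240,312)).items():
    print(n,np.abs(a-b)[y0:y1,x0:x1].mean().round(2))
print(robot.finish_job())
E
```

```text
16.6 W [0.556  0.0187 0.2021] H mm [-150.2  -29.6  202.1] F_H [ 0.4  0.  -0.2] q [ 0.1   0.21  1.75 -0.64  1.39  0.42] open 0.0853
punch 27.48
squeeze 3.57
amber 3.57
handset 3.11
mug 3.42
the job is handed in; nothing more can be done
None
```

The tray is home and latched, and the job was handed in at about 16.6 s of the 51 s allowed.

**What I did:** I pressed the release lever down with shut fingers until it stopped moving (about 24 N at the wrist). Then I gripped the knob with the tool leaning 38°, lifted the bar about 0.35 rad and pushed the tray in against its stop (27 N). I lowered the bar, let go and backed away.

**Last checks:**
- **Tray and bar:** the last wrist picture shows the knob within 1 px of where it should be for 90 mm of travel. The bar is level behind the keeper's lip.
- **Lever and spool:** the lever is down and the spool is standing.
- **Contact:** the wrist force was about 0 N after letting go.
- **Bystanders:** the squeeze bottle, capped bottle, handset and mug look unchanged in before/after scene images.

**What disagreed:**
- **Tray travel:** the gripper's own motion suggested only about 87 mm, probably from play in the grip; I went by the picture.
- **Housing position:** the scene and top cameras disagreed by up to 7 mm, so I relied on the wrist views.
- **Punch:** the before/after difference around it was high (27, against about 3.5 for the others). I put that down to the arm and its shadow covering it. I never felt contact there, but that last image did not confirm the punch was unmoved.

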